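# Open the bayonet cover of the lamp house and park it on the interlock dock

## Robot

A 6-joint arm with a two-finger parallel gripper is mounted at the origin on the work surface. World frame = base frame: x ahead of the robot, y to its left, z up, the work surface at z = 0. Lengths are in m, angles in degrees, forces in N, time in s.
With the tool pointing down it reaches from about 0.35 to 0.875 m from the base axis. Payload 4.2 kg.
Tool frame: the origin (TCP) lies midway between the tips of the shut fingers; the grasp point (between the pads) lies 19 mm behind it; z points along the fingers, y is the direction in which the jaws open and shut (so a half turn about z gives the same grasp; the last joint's range is limited). The gripper opens to 87 mm and grips with 3 to 60 N. Pads are 19 mm wide; open, the fingers measure 117 mm over their backs; the gripper's body (75 mm by 190 mm) begins 51 mm behind the grasp point.
Start: joints at [-48.724, 22.042, 0.453, 0, -68.411, -14.817], TCP at [0.278, -0.56, 0.223] pointing down, gripper open.
Joint ranges: [-179.83, 179.83], [-69.29, 118.12], [-61.27, 80.66], [-181.25, 117.63], [-171.15, -9.14], [-177.46, 177.46]. Speed limits (degrees/s): [159.86, 159.86, 180, 180, 180, 180].

## Interface

Orientations are given as a 3x3 rotation matrix whose columns are the frame's x, y, z axes.
In Python, from station import r gives the robot as it stands.
- The arm moves only by the tool play_rows, never from a script. Its argument "commands" is a list that holds one entry, the list of rows, each a list of 7 numbers: the shift along the world's x, y, z in m, then the turn, a rotation vector about the world's x, y, z in rad, then the closure, from 0 (fully open) to 1 (shut). A call has 1 to 5 rows; each row is the pose to reach, as a shift and turn from the pose commanded when the call began; what a row does not reach only later rows make up. A row lasts 1/10 s, in which the tool goes at most 50 mm and 8.59 degrees, less where a joint would pass 70% of its speed; a pose out of reach is approached as far as the arm can. A call with a gripper value outside its range is refused whole. The fingers move at their own pace and stop on an object; the grip force is fixed at half the most. Time passes only in rows, so rows that repeat a pose let the fingers close. It gives the time, the measured TCP pose, the force and the opening at its end, in the units of the state.
- r.sense(): the state, without advancing time (a new reading comes with each control period).
- r.capture(name): name is "scene" or "top"; returns a dict with "image" (400x640x3 uint8, red, green, blue), "range_z" (400x640 float32, m along the optical axis (not along the pixel's ray), 0 where there is no reading), "intrinsics" (3x3 intrinsics, pixels), "extrinsics" (4x4, takes a point from camera to world coordinates). Camera axes: x right, y up, looking along -z (the intrinsics and any distortion apply to the point x, -y, -z); pixel columns grow to the right and rows downward; lengths in m; the calibration is good to about 2 mm. A picture is of the moment at which its call begins.
- r.finish_job(): hands the job in, once; it reports no verdict.
The state is a dict: "time_s": time; "joints": joint angles; "joint_velocities": joint speeds; "effort": joint torques, N m; "tcp_pos": TCP position; "ee_rot": TCP orientation; "wrist_force": force on the tool from outside, world axes, zero at the start; "moment": the same for the moment, N m; "gripper_width": opening from 0.0 (shut) to 1.0 (fully open).
Only numpy, scipy, OpenCV 4.12 (cv2) and the standard library are available. Lean on these libraries where they do the work, as an engineer would, in place of code of your own. Each camera call takes 0.05 s, during which the arm holds its last target. There are 200 camera calls.

## Task

Open the microscope lamp house for a bulb change: press its bayonet cover down against the spring, turn it a quarter turn anticlockwise (seen facing the cover) and draw it out. Then set the cover upright, grip bar up, in the shallow parking dock so that it holds the dock's sensing pin down, and let go; set it down rather than drop it, and leave the other things on the bench where they are.

Things in the scene. Friction and masses are not known exactly. Their poses are not given: they have to be found in the camera images.
- cover: Bayonet cover, about 0.35 kg: dark round flange 96 mm across with a grip bar on top and an aluminium plug below. Origin: centre of the plug's flat underside; z = the cover's axis, plug to bar. Plug 52 mm across, z 0-36 mm, two foot tabs (z 0-6) on its +x and -x sides out to 35 mm; flange z 36-43. Starts locked in the collar, axes parallel to the collar's (5 deg play), origin 25 mm below the mouth.
- cover_bar (a point): Middle of the cover's plain aluminium grip bar, on its axis 60 mm above its origin. The bar is 80 mm long, 16 mm thick and stands from the flange (z 43 mm) to z 75 mm in the cover's frame; its length runs along the direction (1, -1, 0) of the cover's frame.
- collar: The lamp house's round aluminium collar (outer diameter 90 mm, inner 78), fixed, slanted 30 deg from vertical. Origin: centre of its mouth, 165 mm above the bench; z points out of the mouth along its axis, up and leaning to the lamp house's front (roughly to the robot); y is level. The cover is out once its origin is above the mouth; the plug has 2.5 mm of play sideways.
- collar_lugs (a point): Point on the collar's axis 19 mm inside the mouth, level with the undersides of two lugs (collar's +x and -x sides) under which a spring (9 N, +500 N/m) holds the cover's tabs. Push in 5 to 11 mm (8 is good) to pass the lips, turn anticlockwise about z, seen facing the cover: free from about 60 to 125 deg, best 90. The spring then lifts the cover up to 10 mm; draw it out along z.
- lamphouse: The grey lamp house, a fixed box 160 (x) by 130 (y) mm, its top 96 mm above the bench, that carries the collar. Origin: centre of its underside on the bench; -x is its front, towards which the collar leans. Collar mouth at (-40, 0, 165) mm in this frame.
- dock: The parking dock, fixed: a black square shallow tray, 108 mm outside, 92 mm inside, with a floor 14 mm and walls 26 mm above the bench, and a small grey switch block (30 by 50 mm, 15 mm high) on its +x side. Origin: centre of its underside on the bench.
- dock_seat (a point): Centre of the dock's tray floor, 14 mm above the bench, on the pin's axis. The cover belongs here, plug foot flat on the floor, turned any way about the vertical.
- pin (a joint): The dock's sensing pin, a steel plunger 18 mm across in the middle of the tray floor, standing 7 mm proud when free. Value: depression in m, 0 free, 0.007 flush with the floor; the spring needs 0.5 to 1.3 N, less than the cover's weight.
- cone_stand: Bystander, loose: round steel base 72 mm across with post, black block and metal cone, 166 mm tall. Origin: centre of its underside.
- spare_cone: Bystander, loose: metal cone 52 mm across, 62 mm tall. Origin: centre of its underside.
- magnifier: Bystander, loose: black hand magnifier lying flat, lens 90 mm across, handle 105 mm to its -x. Origin: under the lens centre.
- jar: Bystander, loose: amber jar 64 mm across, 85 mm tall. Origin: centre of its underside.
- screwdriver: Bystander, loose: screwdriver 190 mm long lying on the bench. Origin: under its middle.
- dish: Bystander, loose: glass dish 100 mm across, 16 mm high. Origin: centre of its underside.
Things that resemble listed ones, but are neither listed nor needed, are in the scene too. Leave any purple or yellow look-alike of the cover alone. What is shaped like the dock but turquoise is not meant.

How it is judged (in metres and radians):
On the way, in this order (a step that is already met when the one before it is completed fails the run):
1. the cover is pressed in at least 3 mm deeper than it started (z of cover in the frame of collar below -0.028 m and angle between the x axis of cover and the x axis of collar, either way round below 0.5 rad), for 0.02 s.
2. the cover is turned past the lugs, still in the collar (angle between the x axis of cover and the x axis of collar, either way round above 0.85 rad and z of cover in the frame of collar below 0 m), for 0.02 s.
3. the cover is drawn out of the collar (z of cover in the frame of collar above 0.005 m), for 0.1 s.
At the end, for the whole second after the job is handed in: The cover stands upright (within 0.1 rad) and at rest on the floor of the dock (foot within 4 mm of the floor's height, its centre within 16 mm of the floor's centre), let go, and holds the sensing pin down by more than 5 mm (value of joint pin above 0.005 m and distance between cover and dock_seat below 0.016 m and height (world z) of cover below 0.018 m and angle between cover's own z axis and vertical below 0.1 rad and linear speed of cover below 0.02 m/s); the robot touches nothing.
It fails at once if the cover is dropped: it falls free faster than 0.7 m/s (some 25 mm) (linear speed of cover above 0.7 m/s and contact force between the fingers and cover below 0.05 N).
It fails at once if a bystander (cone stand, spare cone, magnifier, jar, screwdriver, dish) is moved more than 30 mm (distance of any of cone_stand, spare_cone, magnifier, jar, screwdriver, dish from where it was at the start of the episode above 0.03 m).
It also fails if it takes over 51 s, if anything falls off the work surface, if the arm or the gripper's body presses on something with over 40 N, if the wrist force passes 120 N, or if a joint passes its speed limit or range.

## Working session

There is one attempt and no reset: what is moved stays moved. The work goes in short steps, Python scripts to look and compute and a tool call to move; the robot and the scene stay as the last step left them, time stands still between calls to the robot, and variables do not carry over. Pictures are saved under pics/ and viewed, about 8 in all and at most 12, crops included, and the job is handed in when it is done.

Besides the shell and the picture viewer there is one more tool, called after "Request:" in YAML: its name, and indented under it one key for each argument. play_rows: Moves the arm, as the interface text tells. Its arguments: {"type":"object","properties":{"commands":{"type":"array","items":{"type":"array","items":{"type":"array","items":{"type":"number"}}}}},"required":["commands"]}

```bash
mkdir -p pics
cat > h.py <<'E'
import numpy as np, cv2
from station import r
def cap(n):
    c=r.capture(n); np.savez('/tmp/%s.npz'%n,**c); return c
def load(n): return np.load('/tmp/%s.npz'%n)
def cloud(c):
    K=c['intrinsics'];T=c['extrinsics'];d=c['range_z']
    v,u=np.mgrid[0:d.shape[0],0:d.shape[1]]
    P=np.stack([(u-K[0,2])/K[0,0]*d,-(v-K[1,2])/K[1,1]*d,-d],-1)
    W=P@T[:3,:3].T+T[:3,3]; W[d==0]=np.nan; return W
def save(im,n): cv2.imwrite('pics/'+n,cv2.cvtColor(im,cv2.COLOR_RGB2BGR))
E
python3 - <<'E'
from h import *
for n in('scene','top'):
    c=cap(n); save(c['image'],n+'1.png'); print(n,c['extrinsics'].round(3),c['intrinsics'])
print(r.sense())
E
```

```text
scene [[-0.645 -0.438  0.626  1.148]
 [ 0.764 -0.384  0.519  0.542]
 [ 0.014  0.813  0.582  0.71 ]
 [ 0.     0.     0.     1.   ]] [[365.87957772   0.         314.59925234]
 [  0.         365.87957772 203.01747675]
 [  0.           0.           1.        ]]
top [[ 0.027  0.999 -0.04   0.451]
 [-0.999  0.026 -0.021  0.026]
 [-0.02   0.04   0.999  1.578]
 [ 0.     0.     0.     1.   ]] [[504.87278906   0.         323.17054569]
 [  0.         504.87278906 194.1859192 ]
 [  0.           0.           1.        ]]
{'time_s': 0.1, 'joints': array([-4.87230406e+01,  2.20851659e+01,  3.86407954e-01, -2.30891826e-02,
       -6.84092294e+01, -1.48143185e+01]), 'joint_velocities': array([ 0.02180326, -0.13504649,  0.18570451,  0.05160185, -0.01663085,
        0.01767295]), 'effort': array([-5.29108020e-04, -3.91689777e+01,  1.87936592e+01,  4.23196793e+00,
        1.34320339e-02, -7.20609023e-05]), 'tcp_pos': array([ 0.27825491, -0.55904532,  0.22157908]), 'ee_rot': array([[-8.95291279e-01, -4.45480192e-01, -9.61735701e-04],
       [-4.45481214e-01,  8.95289741e-01,  1.66360598e-03],
       [ 1.19928596e-04,  1.91784711e-03, -9.99998154e-01]]), 'wrist_force': array([ 0.15266378, -0.0236244 , -0.1014534 ]), 'moment': array([0.02608554, 0.02899764, 0.03858288]), 'gripper_width': 1.0015985623598502}
```

View pics/scene1.png

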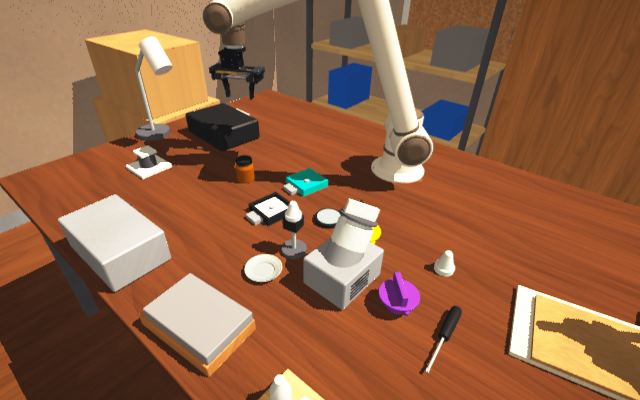

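View pics/top1.png

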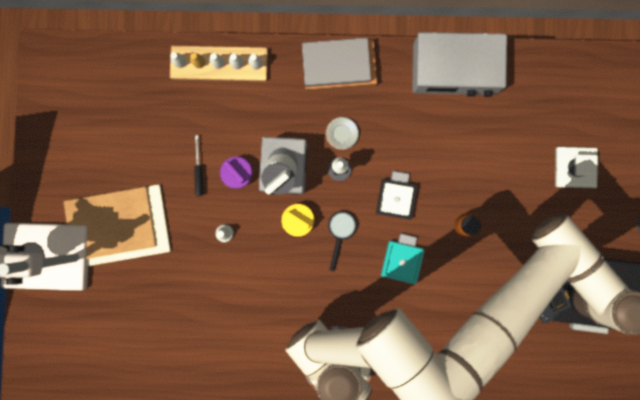

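The scene view shows the lamp house near (345,265), with the slanted collar and cover at about (358,215). The black dock is at (268,208), and the turquoise decoy is at (306,181). In the top view the lamp house is at (283,165), the cover bar near (278,180) and the black dock at (398,198), with its switch block towards image-up (+x). Next I'll measure from the depth data.

Run:
```python
from h import *
c=load('top');W=cloud(c);s=load('scene');V=cloud(s)
a=cv2.resize(c['image'][130:230,240:440],None,fx=4,fy=4,interpolation=cv2.INTER_CUBIC)
b=cv2.resize(s['image'][190:260,320:420],None,fx=8,fy=8,interpolation=cv2.INTER_CUBIC)[:,:800]
save(a,'a.png');save(b,'b.png')
# lamphouse top z~.096
M=W[125:205,250:320].reshape(-1,3)
for lo,hi in((.085,.105),(.16,.3)):
    m=M[(M[:,2]>lo)&(M[:,2]<hi)]; print(len(m),m.mean(0),m.min(0),m.max(0),cv2.minAreaRect(m[:,:2].astype(np.float32)*1000))
for j in range(145,200,4): print(j,[tuple(int(1000*x) if x==x else 0 for x in W[j,i]) for i in range(264,302,6)])
m=W[170:225,370:425].reshape(-1,3); m=m[(m[:,2]>.019)&(m[:,2]<.035)]
print('dock',cv2.minAreaRect(m[:,:2].astype(np.float32)*1000),m.mean(0))
```

```text
1111 [0.61517095 0.172255   0.09556075] [0.51224816 0.11432009 0.08593066] [0.67516734 0.24704278 0.10468702] ((594.2606201171875, 180.8477783203125), (131.0793914794922, 160.31117248535156), 88.18924713134766)
980 [0.55319133 0.18044812 0.18799513] [0.50494265 0.13469944 0.16018945] [0.60963661 0.23005507 0.22921945] ((555.1644287109375, 183.86956787109375), (101.81797790527344, 93.89225006103516), 14.782486915588379)
145 [(651, 236, 96), (652, 219, 91), (651, 200, 96), (652, 182, 98), (653, 165, 93), (654, 148, 90), (653, 129, 96)]
149 [(638, 235, 98), (639, 218, 95), (640, 201, 92), (639, 181, 107), (641, 165, 89), (640, 146, 101), (640, 128, 105)]
153 [(627, 235, 95), (627, 217, 99), (624, 196, 128), (624, 178, 133), (626, 162, 119), (629, 146, 96), (629, 129, 97)]
157 [(616, 236, 87), (612, 213, 130), (610, 193, 152), (609, 175, 160), (612, 159, 143), (616, 145, 108), (618, 128, 97)]
161 [(604, 235, 89), (597, 208, 162), (595, 188, 187), (596, 172, 180), (597, 157, 167), (602, 143, 129), (605, 128, 100)]
165 [(591, 234, 95), (582, 203, 197), (582, 186, 201), (583, 170, 201), (58
[... 446 characters left out ...]
), (538, 184, 213), (538, 167, 215), (541, 154, 178), (541, 137, 182), (547, 127, 93)]
185 [(528, 222, 168), (527, 201, 200), (527, 184, 207), (529, 171, 175), (530, 154, 173), (530, 137, 176), (535, 126, 94)]
189 [(520, 232, 96), (516, 201, 201), (518, 188, 167), (519, 172, 164), (519, 154, 170), (523, 143, 99), (523, 125, 99)]
193 [(512, 244, 3), (505, 202, 192), (507, 189, 160), (507, 171, 163), (513, 167, 28), (512, 146, 59), (0, 0, 0)]
197 [(500, 244, 3), (500, 226, -3), (501, 207, 0), (502, 189, -8), (502, 169, 0), (502, 150, 3), (503, 131, 1)]
dock ((517.5107421875, -169.13873291015625), (108.00534057617188, 137.12159729003906), 81.52638244628906) [ 0.50585426 -0.16798146  0.0246552 ]
```

View pics/a.png

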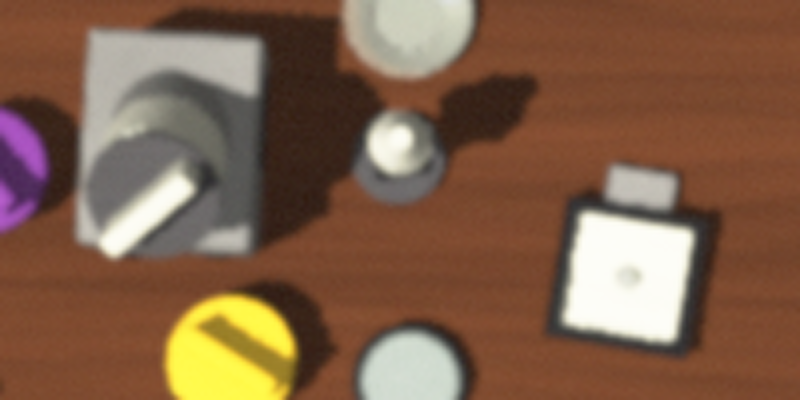

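View pics/b.png

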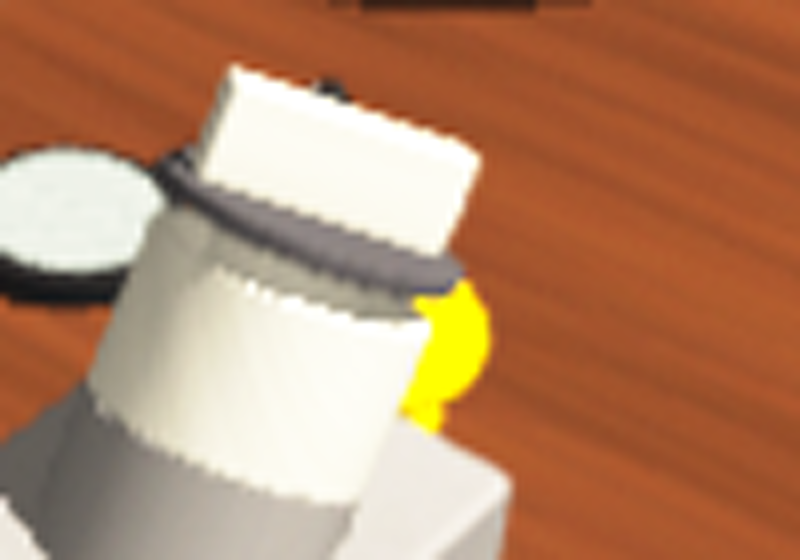

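The crops show the bar running from about (98,245) to (200,165) in the top crop. The dock pin is at crop (628,277), and the dock is turned about -8 deg. I'll fit the cover's axis and bar direction in the nominal collar frame, then compute the moves.

```bash
cat >> h.py <<'E'
from scipy.spatial.transform import Rotation as R
yaw=np.radians(-1.8)
Rc=R.from_euler('z',yaw).as_matrix()@R.from_euler('y',-30,degrees=True).as_matrix()
pc=np.array([.5943,.1808,0])+R.from_euler('z',yaw).apply([-.04,0,.165])
E
python3 - <<'E'
from h import *
print(pc,Rc.round(3))
for n,S in(('top',np.s_[140:200,255:310]),('scene',np.s_[190:245,330:390])):
    c=load(n);P=(cloud(c)[S].reshape(-1,3)-pc)@Rc; im=c['image'][S].reshape(-1,3)
    ok=(np.hypot(P[:,0],P[:,1])<.06)
    f=P[ok&(P[:,2]>.008)&(P[:,2]<.026)&(im.max(1)<150)]
    b=P[ok&(P[:,2]>.028)&(P[:,2]<.07)]
    print(n,'flange',len(f),f.mean(0)*1e3,cv2.minAreaRect(f[:,:2].astype(np.float32)*1e3))
    q=cv2.minAreaRect(b[:,:2].astype(np.float32)*1e3); u,s,vt=np.linalg.svd(b[:,:2]-b[:,:2].mean(0),full_matrices=False)
    print(' bar',len(b),b.mean(0)*1e3,q,np.degrees(np.arctan2(vt[0,1],vt[0,0])), 'z pct',np.percentile(b[:,2],[50,80,90,98])*1e3)
c=load('top');W=cloud(c)
def at(u,v,z):
    K=c['intrinsics'];T=c['extrinsics'];d=T[:3,:3]@np.array([(u-K[0,2])/K[0,0],-(v-K[1,2])/K[1,1],-1]);o=T[:3,3];return o+d*(z-o[2])/d[2]
print('pin',at(397,199.25,.021),'tray',at(240+631/4-.4,130+278/4-.4,.02),'cone',at(340.5,167,.16))
E
```

```text
[0.55431974 0.18205643 0.165     ] [[ 0.866  0.031 -0.5  ]
 [-0.027  1.     0.016]
 [ 0.5    0.     0.866]]
top flange 611 [ 5.65797757 -1.39504134 18.39469062] ((2.0358219146728516, -0.8279380798339844), (93.77043914794922, 93.72757720947266), 19.916563034057617)
 bar 210 [ 4.75780793 -1.34897543 46.49808293] ((1.3366928100585938, -0.2745170593261719), (17.420137405395508, 83.18339538574219), 44.28268051147461) 134.607843106599 z pct [48.41944762 51.40213002 52.64780768 54.13918942]
scene flange 225 [30.41780836 14.4731774  13.58935203] ((20.786903381347656, 10.124332427978516), (63.615135192871094, 92.94635772705078), 27.952266693115234)
 bar 298 [10.16641013  4.39981098 38.26125924] ((5.985979080200195, 3.066263198852539), (16.643211364746094, 80.45619201660156), 45.20069885253906) 134.16581022504425 z pct [38.29211454 44.61568752 46.55437012 47.0058338 ]
pin [ 0.50340081 -0.1683676   0.021     ] tray [ 0.50392413 -0.16955725  0.02      ] cone [0.58547977 0.00949465 0.16      ]
```

```bash
cat >> h.py <<'E'
def tool(turn=0):  # tool rotation, gripping bar, cover turned by turn deg about collar z
    y=Rc@R.from_euler('z',turn,degrees=True).apply([-1,-1,0])/2**.5; z=-Rc[:,2]; return np.stack([np.cross(y,z),y,z],1)
off=np.array([.0025,.0008,0])
def pos(z): return pc+Rc@(off+[0,0,z])   # TCP for collar z
def go(p,Rt):
    s=r.sense(); print('t',s['time_s'],'tcp',s['tcp_pos'].round(4),'J',s['joints'].round(1),'F',s['wrist_force'].round(1),'w',round(float(s['gripper_width']),3))
    print('shift',(np.array(p)-s['tcp_pos']).round(4),'turn',R.from_matrix(Rt@s['ee_rot'].T).as_rotvec().round(4))
E
python3 - <<'E'
from h import *
p=pos(.12); print(p, pos(.021)); go(p,tool())
E
```

```text
[0.49653847 0.18467267 0.27017305] [0.54601404 0.18311784 0.18443653]
t 0.1 tcp [ 0.2783 -0.559   0.2216] J [-48.7  22.1   0.4  -0.  -68.4 -14.8] F [ 0.2 -0.  -0.1] w 1.002
shift [0.2183 0.7437 0.0486] turn [-0.4977 -0.3482  1.8149]
```

Request:
play_rows:
  commands:
    - [[0.05, 0.16, 0.06, -0.13, -0.09, 0.48, 0], [0.1, 0.32, 0.08, -0.26, -0.18, 0.95, 0], [0.13, 0.4, 0.08, -0.36, -0.25, 1.3, 0], [0.15, 0.5, 0.08, -0.4977, -0.3482, 1.8149, 0], [0.15, 0.5, 0.08, -0.4977, -0.3482, 1.8149, 0]]

```text
time_s: 0.6
tcp_pos: [0.3505, -0.324, 0.2698]
ee_rot: [[-0.384, -0.903, 0.192], [-0.922, 0.364, -0.131], [0.049, -0.227, -0.973]]
wrist_force: [0.8, 0.4, 0.5]
gripper_width: 0.999
```

```bash
python3 -c "
from h import *
go(pos(.12),tool())"
```

```text
t 0.6 tcp [ 0.3505 -0.324   0.2698] J [-21.1  -1.7 -25.1   3.8 -53.6  -3.1] F [0.8 0.4 0.5] w 0.999
shift [1.461e-01 5.086e-01 4.000e-04] turn [-0.3014 -0.2091  1.0981]
```

Request:
play_rows:
  commands:
    - [[0.14, 0.48, 0.03, -0.3, -0.21, 1.1, 0], [0.14, 0.48, 0.03, -0.3, -0.21, 1.1, 0], [0.14, 0.48, 0.03, -0.3, -0.21, 1.1, 0], [0.14, 0.48, 0.03, -0.3, -0.21, 1.1, 0], [0.14, 0.48, 0.03, -0.3, -0.21, 1.1, 0]]

```text
time_s: 1.1
tcp_pos: [0.4199, -0.0842, 0.2851]
ee_rot: [[0.288, -0.864, 0.412], [-0.929, -0.356, -0.097], [0.231, -0.355, -0.906]]
wrist_force: [0.8, -0.1, 1.7]
gripper_width: 1.002
```

Request:
play_rows:
  commands:
    - [[0.06, 0.23, 0, -0.1, -0.07, 0.38, 0], [0.06, 0.23, 0, -0.1, -0.07, 0.38, 0], [0.06, 0.23, 0, -0.1, -0.07, 0.38, 0], [0.06, 0.23, 0, -0.1, -0.07, 0.38, 0], [0.06, 0.23, 0, -0.1, -0.07, 0.38, 0]]

```text
time_s: 1.6
tcp_pos: [0.4801, 0.1463, 0.2847]
ee_rot: [[0.585, -0.643, 0.495], [-0.734, -0.679, -0.014], [0.345, -0.355, -0.869]]
wrist_force: [0.3, -0.0, -0.4]
gripper_width: 0.996
```

```bash
python3 -c "
from h import *
go(pos(.12),tool())"
```

```text
t 1.6 tcp [0.4801 0.1463 0.2847] J [ 45.7  -6.  -41.8  35.6 -38.7 -28.3] F [ 0.3 -0.  -0.4] w 0.996
shift [ 0.0164  0.0384 -0.0145] turn [-0.0076 -0.0055  0.0093]
```

Request:
play_rows:
  commands:
    - [[0.0164, 0.0384, -0.0145, -0.0076, -0.0055, 0.0093, 0], [0.0164, 0.0384, -0.0145, -0.0076, -0.0055, 0.0093, 0], [0.0164, 0.0384, -0.0145, -0.0076, -0.0055, 0.0093, 0]]

```text
time_s: 1.9
tcp_pos: [0.4963, 0.1823, 0.2688]
ee_rot: [[0.589, -0.637, 0.497], [-0.726, -0.687, -0.019], [0.354, -0.35, -0.867]]
wrist_force: [-0.7, -0.4, 0.3]
gripper_width: 1.003
```

```bash
python3 -c "
from h import *
go(pos(.021),tool())
c=cap('scene');save(cv2.resize(c['image'][130:280,280:440],None,fx=4,fy=4),'c.png')"
```

```text
t 1.9 tcp [0.4963 0.1823 0.2688] J [ 47.1  -1.8 -41.3  39.2 -36.6 -33.1] F [-0.7 -0.4  0.3] w 1.003
shift [ 0.0497  0.0008 -0.0844] turn [ 0.0022 -0.0027  0.0019]
```

View pics/c.png

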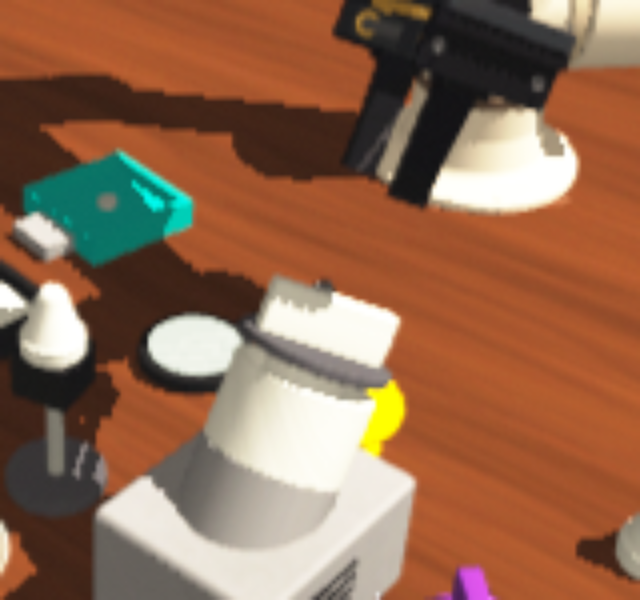

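The open fingers, with tips near (360,165) and (410,200), are lined up over the bar along the collar axis. I'll move in.

Request:
play_rows:
  commands:
    - [[0.015, 0.001, -0.026, 0.002, -0.003, 0.002, 0], [0.03, 0.001, -0.052, 0.002, -0.003, 0.002, 0], [0.042, 0.001, -0.072, 0.002, -0.003, 0.002, 0], [0.0475, 0.001, -0.081, 0.002, -0.003, 0.002, 0], [0.0475, 0.001, -0.081, 0.002, -0.003, 0.002, 0]]

```text
time_s: 2.45
tcp_pos: [0.5439, 0.1807, 0.1882]
ee_rot: [[0.587, -0.636, 0.5], [-0.728, -0.685, -0.017], [0.354, -0.354, -0.866]]
wrist_force: [0.1, -0.5, 0.4]
gripper_width: 1.003
```

```bash
python3 -c "
from h import *
go(pos(.021),tool())
print((r.sense()['tcp_pos']-pos(0))@Rc)"
```

```text
t 2.45 tcp [0.5439 0.1807 0.1882] J [ 35.5   7.2 -48.3  61.8 -20.2 -48.8] F [ 0.1 -0.5  0.4] w 1.003
shift [ 0.0021  0.0024 -0.0037] turn [-0.0003  0.0008  0.0033]
[ 0.0001272  -0.00249402  0.02522025]
```

Request:
play_rows:
  commands:
    - [[0.002, 0.0024, -0.0035, 0, 0, 0.003, 0], [0.002, 0.0024, -0.0035, 0, 0, 0.003, 0.5], [0.002, 0.0024, -0.0035, 0, 0, 0.003, 1], [0.002, 0.0024, -0.0035, 0, 0, 0.003, 1], [0.002, 0.0024, -0.0035, 0, 0, 0.003, 1]]

```text
time_s: 2.95
tcp_pos: [0.5462, 0.186, 0.1863]
ee_rot: [[0.591, -0.631, 0.503], [-0.725, -0.689, -0.012], [0.354, -0.358, -0.864]]
wrist_force: [-0.5, 0.2, 0.0]
gripper_width: 0.723
```

Request:
play_rows:
  commands:
    - [[0, 0, 0, 0, 0, 0, 1], [0, 0, 0, 0, 0, 0, 1], [0, 0, 0, 0, 0, 0, 1], [0, 0, 0, 0, 0, 0, 1]]

```text
time_s: 3.35
tcp_pos: [0.5462, 0.1856, 0.1857]
ee_rot: [[0.591, -0.632, 0.502], [-0.725, -0.688, -0.013], [0.354, -0.357, -0.865]]
wrist_force: [-0.7, -0.4, 0.7]
gripper_width: 0.355
```

```bash
python3 -c "
from h import *
go(pos(.021),tool())
print((r.sense()['tcp_pos']-pos(0))@Rc, -Rc[:,2], r.sense()['moment'])"
```

```text
t 3.35 tcp [0.5462 0.1856 0.1857] J [ 35.2   7.7 -48.3  63.5 -19.6 -50.1] F [-0.7 -0.4  0.7] w 0.355
shift [-0.0002 -0.0025 -0.0013] turn [-0.0021  0.0026 -0.0027]
[0.00072167 0.00249735 0.02204983] [ 0.49975328 -0.01570538 -0.8660254 ] [ 0.02369373  1.15905557 -0.03474763]
```

Request:
play_rows:
  commands:
    - [[0, -0.002, 0, 0, 0, 0, 1], [0, -0.002, 0, 0, 0, 0, 1], [0, -0.002, 0, 0, 0, 0, 1], [0, -0.002, 0, 0, 0, 0, 1], [0, -0.002, 0, 0, 0, 0, 1]]

```text
time_s: 3.85
tcp_pos: [0.5458, 0.183, 0.1855]
ee_rot: [[0.591, -0.632, 0.502], [-0.725, -0.688, -0.014], [0.354, -0.356, -0.865]]
wrist_force: [-4.3, -1.6, 0.8]
gripper_width: 0.18
```

```bash
python3 -c "
from h import *
go(pos(.021),tool())
print((r.sense()['tcp_pos']-pos(0))@Rc, -Rc[:,2], r.sense()['moment'])"
```

```text
t 3.85 tcp [0.5458 0.183  0.1855] J [ 34.9   7.6 -48.5  63.6 -19.5 -50. ] F [-4.3 -1.6  0.8] w 0.18
shift [ 0.0002  0.0002 -0.001 ] turn [-0.0012  0.0021 -0.0019]
[ 0.00034563 -0.00015821  0.02198751] [ 0.49975328 -0.01570538 -0.8660254 ] [-0.48924122  1.98566372 -0.29299066]
```

Gripped at width 0.18, which matches the 16 mm bar. Now I'll press in along the axis by 8 mm.

Request:
play_rows:
  commands:
    - [[0.001, 0, -0.0017, 0, 0, 0, 1], [0.002, 0, -0.0035, 0, 0, 0, 1], [0.003, 0, -0.0052, 0, 0, 0, 1], [0.004, -0.0001, -0.007, 0, 0, 0, 1], [0.004, -0.0001, -0.007, 0, 0, 0, 1]]

```text
time_s: 4.35
tcp_pos: [0.5498, 0.1829, 0.1788]
ee_rot: [[0.59, -0.632, 0.502], [-0.725, -0.688, -0.013], [0.354, -0.356, -0.865]]
wrist_force: [-9.4, -1.9, 6.2]
gripper_width: 0.182
```

```bash
python3 -c "
from h import *
go(pos(.014),tool())
s=r.sense();print((s['tcp_pos']-pos(0))@Rc, 'F col',s['wrist_force']@Rc, s['moment']@Rc)"
```

```text
t 4.35 tcp [0.5498 0.1829 0.1788] J [ 33.3   8.3 -49.1  67.5 -18.1 -52.7] F [-9.4 -1.9  6.2] w 0.182
shift [-0.0003  0.0002 -0.0005] turn [-0.0013  0.0028 -0.0022]
[ 0.0005151  -0.0001459   0.01423943] F col [-5.00400959 -2.1570843  10.01085882] [-0.77128898  2.67681028  0.02824616]
```

Request:
play_rows:
  commands:
    - [[0, 0, 0, -0.07, 0.0022, 0.1212, 1], [0, 0, 0, -0.14, 0.0044, 0.2425, 1], [0, 0, 0, -0.21, 0.0066, 0.3637, 1], [0, 0, 0, -0.25, 0.0079, 0.433, 1]]

```text
time_s: 4.75
tcp_pos: [0.5505, 0.1844, 0.18]
ee_rot: [[0.823, -0.266, 0.502], [-0.302, -0.953, -0.009], [0.481, -0.144, -0.865]]
wrist_force: [-7.6, 0.1, 6.1]
gripper_width: 0.181
```

```bash
cat > st.py <<'E'
from h import *
s=r.sense();t=s['tcp_pos'];q=tool().T@s['ee_rot']
print(s['time_s'],'col',((t-pos(0))@Rc*1e3).round(1),'F',(s['wrist_force']@Rc).round(1),'M',(s['moment']@Rc).round(2),'J',s['joints'].round(1),'w',round(float(s['gripper_width']),3),'turn',np.degrees(R.from_matrix(s['ee_rot']@tool().T).as_rotvec()@Rc).round(1))
E
python3 st.py
```

```text
4.75 col [ 1.6  1.4 15. ] F [-3.5 -0.2  9.1] M [-0.23  2.19 -0.01] J [ 33.5   8.3 -48.8  66.9 -18.1 -23.2] w 0.181 turn [ 0.3 -0.2 29. ]
```

Request:
play_rows:
  commands:
    - [[0, 0, 0, -0.07, 0.0022, 0.1212, 1], [0, 0, 0, -0.14, 0.0044, 0.2425, 1], [0, 0, 0, -0.21, 0.0066, 0.3637, 1], [0, 0, 0, -0.28, 0.0088, 0.485, 1], [0, 0, 0, -0.35, 0.011, 0.606, 1]]

```text
time_s: 5.25
tcp_pos: [0.5506, 0.1847, 0.1802]
ee_rot: [[0.801, 0.328, 0.5], [0.384, -0.923, -0.01], [0.459, 0.2, -0.866]]
wrist_force: [-6.9, -0.3, 7.4]
gripper_width: 0.181
```

```bash
python3 st.py
```

```text
5.25 col [ 1.9  1.7 15.1] F [-2.2 -0.5  9.9] M [-0.29  2.05 -0.05] J [ 33.9   8.4 -48.6  65.8 -18.3  17.7] w 0.181 turn [ 0.3 -0.2 69.2]
```

Request:
play_rows:
  commands:
    - [[0, 0, 0, -0.07, 0.0022, 0.1212, 1], [0, 0, 0, -0.14, 0.0044, 0.2425, 1], [0, 0, 0, -0.175, 0.0055, 0.303, 1], [0, 0, 0, -0.175, 0.0055, 0.303, 1]]

```text
time_s: 5.65
tcp_pos: [0.5507, 0.1848, 0.1803]
ee_rot: [[0.643, 0.581, 0.499], [0.675, -0.738, -0.011], [0.363, 0.344, -0.866]]
wrist_force: [-6.4, 0.1, 6.0]
gripper_width: 0.179
```

```bash
python3 st.py
```

```text
5.65 col [ 1.9  1.8 15.1] F [-2.5 -0.1  8.4] M [-0.26  2.05  0.13] J [ 34.    8.4 -48.5  65.4 -18.5  37.8] w 0.179 turn [ 0.3 -0.2 89. ]
```

Request:
play_rows:
  commands:
    - [[-0.003, 0, 0.0052, 0, 0, 0, 1], [-0.006, 0.0002, 0.0104, 0, 0, 0, 1], [-0.01, 0.0003, 0.0173, 0, 0, 0, 1], [-0.014, 0.0004, 0.0242, 0, 0, 0, 1]]

```text
time_s: 6.05
tcp_pos: [0.5358, 0.184, 0.2024]
ee_rot: [[0.646, 0.58, 0.496], [0.673, -0.739, -0.013], [0.359, 0.342, -0.868]]
wrist_force: [-0.6, 0.1, -3.8]
gripper_width: 0.179
```

```bash
python3 st.py
```

```text
6.05 col [ 0.2  0.6 41.7] F [-2.4  0.1 -2.9] M [-0.18  1.6   0.09] J [ 38.8   5.7 -46.5  54.1 -23.3  45.5] w 0.179 turn [ 0.3  0.1 88.9]
```

Out freely: the force is only the cover's weight (-3.8 N in z). I'll continue drawing it out.

Request:
play_rows:
  commands:
    - [[-0.007, 0.0002, 0.0121, 0, 0, 0, 1], [-0.014, 0.0004, 0.0242, 0, 0, 0, 1], [-0.022, 0.0007, 0.0381, 0, 0, 0, 1], [-0.033, 0.001, 0.0572, 0, 0, 0, 1], [-0.033, 0.001, 0.0572, 0, 0, 0, 1]]

```text
time_s: 6.55
tcp_pos: [0.5033, 0.1864, 0.2622]
ee_rot: [[0.644, 0.579, 0.5], [0.673, -0.74, -0.009], [0.364, 0.342, -0.866]]
wrist_force: [0.9, 0.9, -2.1]
gripper_width: 0.182
```

```bash
python3 st.py
python3 - <<'E'
from h import *
c=cap('scene');save(cv2.resize(c['image'][110:310,240:440],None,fx=3,fy=3),'d.png')
# upright target: rotate tool so z down
s=r.sense(); Rt=s['ee_rot']; a=np.cross(Rt[:,2],[0,0,-1]); ang=np.arcsin(np.linalg.norm(a)); rv=a/np.linalg.norm(a)*ang
print('upright turn',rv)
E
```

```text
6.55 col [  1.9   2.  109.8] F [-0.3  0.9 -2.2] M [0.03 1.54 0.13] J [ 46.2  -0.8 -41.6  40.3 -34.6  55.1] w 0.182 turn [ 0.3 -0.3 88.8]
upright turn [0.01135213 0.52156053 0.        ]
```

View pics/d.png

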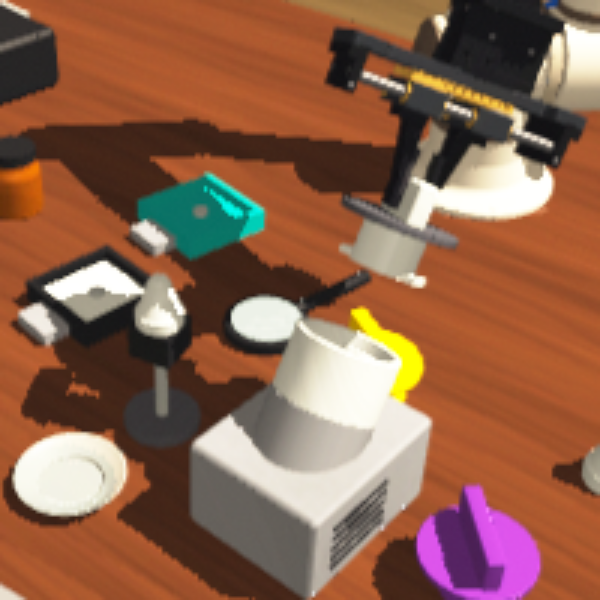

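The cover is out of the collar, with its plug free at (390,255), and the empty collar is at (335,380). I'll set it upright and carry it high to the dock.

Request:
play_rows:
  commands:
    - [[-0.01, -0.02, 0.02, 0.003, 0.13, 0, 1], [-0.01, -0.05, 0.03, 0.006, 0.26, 0, 1], [-0.01, -0.085, 0.03, 0.009, 0.39, 0, 1], [-0.01, -0.12, 0.03, 0.0114, 0.5216, 0, 1], [-0.01, -0.155, 0.03, 0.0114, 0.5216, 0, 1]]

```text
time_s: 7.1
tcp_pos: [0.4957, 0.0286, 0.2895]
ee_rot: [[0.743, 0.67, -0.004], [0.67, -0.743, -0.001], [-0.003, -0.002, -1.0]]
wrist_force: [1.0, -0.6, -3.7]
gripper_width: 0.186
```

Request:
play_rows:
  commands:
    - [[0, -0.04, 0, 0, 0, 0, 1], [0, -0.08, 0, 0, 0, 0, 1], [0, -0.12, 0, 0, 0, 0, 1], [0, -0.16, 0, 0, 0, 0, 1], [0, -0.18, 0, 0, 0, 0, 1]]

```text
time_s: 7.6
tcp_pos: [0.4928, -0.1535, 0.288]
ee_rot: [[0.744, 0.668, -0.004], [0.668, -0.744, -0.004], [-0.006, -0.0, -1.0]]
wrist_force: [0.3, 0.3, -3.7]
gripper_width: 0.179
```

Run:
```python
from h import *
s=r.sense(); Rt=s['ee_rot']; a=np.cross(Rt[:,2],[0,0,-1]); print('upright',a)
go([.5037,-.1685,.12],Rt)
```

```text
upright [ 0.00359145 -0.00431113  0.        ]
t 7.6 tcp [ 0.4928 -0.1535  0.288 ] J [  0.9   9.   -8.2   0.2 -73.1 131. ] F [ 0.3  0.3 -3.7] w 0.179
shift [ 0.0109 -0.015  -0.168 ] turn [0. 0. 0.]
```

Request:
play_rows:
  commands:
    - [[0.011, -0.015, -0.03, 0.0036, -0.0043, 0, 1], [0.011, -0.015, -0.07, 0.0036, -0.0043, 0, 1], [0.011, -0.015, -0.11, 0.0036, -0.0043, 0, 1], [0.011, -0.015, -0.15, 0.0036, -0.0043, 0, 1], [0.011, -0.015, -0.168, 0.0036, -0.0043, 0, 1]]

```text
time_s: 8.1
tcp_pos: [0.5008, -0.1657, 0.1163]
ee_rot: [[0.743, 0.669, -0.007], [0.669, -0.743, 0.002], [-0.004, -0.006, -1.0]]
wrist_force: [-0.6, 0.3, -2.2]
gripper_width: 0.182
```

Request:
play_rows:
  commands:
    - [[0, 0, 0, 0, 0, 0, 1], [0, 0, 0, 0, 0, 0, 1]]

```text
time_s: 8.3
tcp_pos: [0.5046, -0.1658, 0.1216]
ee_rot: [[0.742, 0.671, 0.002], [0.671, -0.742, 0.0], [0.002, 0.001, -1.0]]
wrist_force: [0.1, -0.0, -2.5]
gripper_width: 0.177
```

Run:
```python
from h import *
s=r.sense(); Rt=s['ee_rot']; a=np.cross(Rt[:,2],[0,0,-1]); print('upright',a)
go([.5037,-.1685,.063],Rt)
c=cap('scene');save(cv2.resize(c['image'][130:250,210:350],None,fx=5,fy=5,interpolation=cv2.INTER_CUBIC),'e.png')
W=cloud(c);m=W[130:250,210:350].reshape(-1,3)
# flange/plug points
for lo,hi in((.07,.095),(.105,.125)):
    q=m[(abs(m[:,0]-.5)<.09)&(abs(m[:,1]+.168)<.09)&(m[:,2]>lo)&(m[:,2]<hi)]
    print(lo,len(q),q.mean(0).round(3),q.min(0).round(3),q.max(0).round(3))
```

```text
upright [-0.00018063  0.00221319  0.        ]
t 8.3 tcp [ 0.5046 -0.1658  0.1216] J [ -0.7  18.6 -20.8  -0.  -50.4 132.8] F [ 0.1 -0.  -2.5] w 0.177
shift [-0.0009 -0.0027 -0.0586] turn [0. 0. 0.]
0.07 108 [ 0.519 -0.147  0.082] [ 0.495 -0.179  0.071] [ 0.535 -0.128  0.095]
0.105 350 [ 0.515 -0.155  0.115] [ 0.459 -0.213  0.108] [ 0.556 -0.116  0.125]
```

View pics/e.png

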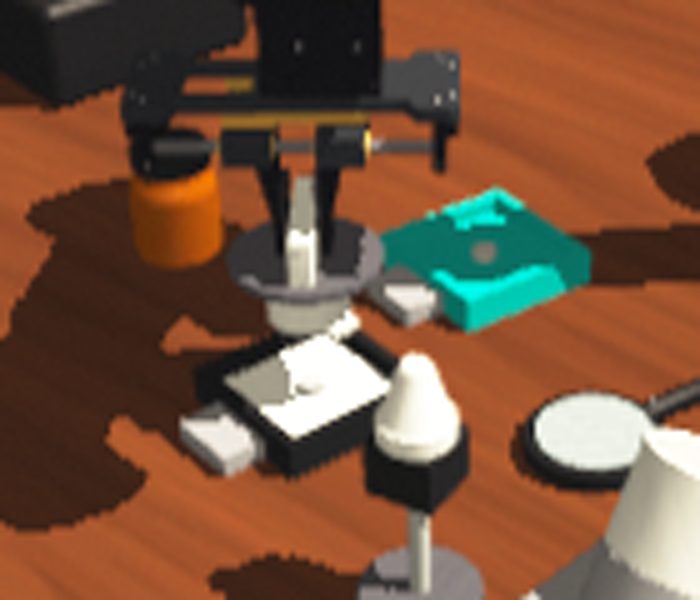

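The cover is upright above the dock: the plug foot is at about (310,315), the dock pin below it at (310,385), and nothing lies in the way. I'll lower it with a slight shift.

Request:
play_rows:
  commands:
    - [[-0.002, -0.003, -0.02, 0, 0, 0, 1], [-0.002, -0.003, -0.036, 0, 0, 0, 1], [-0.002, -0.003, -0.046, 0, 0, 0, 1], [-0.002, -0.003, -0.052, 0, 0, 0, 1], [-0.002, -0.003, -0.054, 0, 0, 0, 1]]

```text
time_s: 8.85
tcp_pos: [0.5028, -0.1682, 0.0685]
ee_rot: [[0.741, 0.671, 0.004], [0.671, -0.741, 0.001], [0.004, 0.002, -1.0]]
wrist_force: [0.7, -0.1, -2.8]
gripper_width: 0.18
```

Request:
play_rows:
  commands:
    - [[0, 0, -0.001, 0, 0, 0, 1], [0, 0, -0.002, 0, 0, 0, 1], [0, 0, -0.003, 0, 0, 0, 1], [0, 0, -0.003, 0, 0, 0, 1]]

```text
time_s: 9.25
tcp_pos: [0.5028, -0.1681, 0.0656]
ee_rot: [[0.741, 0.671, 0.005], [0.671, -0.741, 0.001], [0.004, 0.002, -1.0]]
wrist_force: [0.1, 0.1, -2.5]
gripper_width: 0.182
```

Request:
play_rows:
  commands:
    - [[0, 0, -0.001, 0, 0, 0, 1], [0, 0, -0.002, 0, 0, 0, 1], [0, 0, -0.002, 0, 0, 0, 1]]

```text
time_s: 9.55
tcp_pos: [0.5024, -0.1681, 0.0632]
ee_rot: [[0.741, 0.671, 0.004], [0.671, -0.741, 0.001], [0.003, 0.002, -1.0]]
wrist_force: [0.6, 0.1, -2.2]
gripper_width: 0.184
```

Request:
play_rows:
  commands:
    - [[0, 0, -0.001, 0, 0, 0, 1], [0, 0, -0.0015, 0, 0, 0, 1], [0, 0, -0.0015, 0, 0, 0, 1]]

```text
time_s: 9.85
tcp_pos: [0.5026, -0.1681, 0.0624]
ee_rot: [[0.741, 0.671, 0.004], [0.671, -0.741, 0.001], [0.004, 0.002, -1.0]]
wrist_force: [-0.3, 1.8, 3.7]
gripper_width: 0.185
```

Request:
play_rows:
  commands:
    - [[0, 0, -0.001, 0, 0, 0, 1], [0, 0, -0.001, 0, 0, 0, 1], [0, 0, -0.001, 0, 0, 0, 1]]

```text
time_s: 10.15
tcp_pos: [0.5028, -0.168, 0.0623]
ee_rot: [[0.741, 0.672, 0.004], [0.672, -0.741, 0.001], [0.004, 0.002, -1.0]]
wrist_force: [-2.4, 4.2, 9.5]
gripper_width: 0.176
```

The cover is seated on the floor, with 9.5 N upward on the tool. I'll ease off, release and retreat straight up.

Request:
play_rows:
  commands:
    - [[0, 0, 0.0015, 0, 0, 0, 1], [0, 0, 0.0015, 0, 0, 0, 0.7], [0, 0, 0.0015, 0, 0, 0, 0.5], [0, 0, 0.0015, 0, 0, 0, 0.3], [0, 0, 0.0015, 0, 0, 0, 0.3]]

```text
time_s: 10.65
tcp_pos: [0.5021, -0.1682, 0.0619]
ee_rot: [[0.742, 0.671, 0.003], [0.671, -0.742, 0.001], [0.003, 0.001, -1.0]]
wrist_force: [-0.2, 0.2, 0.3]
gripper_width: 0.463
```

Request:
play_rows:
  commands:
    - [[0, 0, 0, 0, 0, 0, 0.3], [0, 0, 0, 0, 0, 0, 0.3], [0, 0, 0, 0, 0, 0, 0.3], [0, 0, 0, 0, 0, 0, 0.3]]

```text
time_s: 11.05
tcp_pos: [0.5022, -0.1681, 0.0622]
ee_rot: [[0.741, 0.671, 0.003], [0.671, -0.741, 0.001], [0.003, 0.001, -1.0]]
wrist_force: [-0.5, 0.7, 0.5]
gripper_width: 0.689
```

Request:
play_rows:
  commands:
    - [[0, 0, 0.015, 0, 0, 0, 0.3], [0, 0, 0.04, 0, 0, 0, 0.3], [0, 0, 0.08, 0, 0, 0, 0.3], [0, 0, 0.12, 0, 0, 0, 0.3], [-0.03, 0, 0.17, 0, 0, 0, 0.3]]

```text
time_s: 11.55
tcp_pos: [0.4779, -0.1681, 0.2262]
ee_rot: [[0.741, 0.671, 0.004], [0.671, -0.741, 0.001], [0.003, 0.002, -1.0]]
wrist_force: [0.5, -0.1, 0.7]
gripper_width: 0.7
```

Request:
play_rows:
  commands:
    - [[-0.04, 0, 0.04, 0, 0, 0, 0.3], [-0.08, 0, 0.06, 0, 0, 0, 0.3], [-0.08, 0, 0.06, 0, 0, 0, 0.3], [-0.08, 0, 0.06, 0, 0, 0, 0.3]]

```text
time_s: 11.95
tcp_pos: [0.396, -0.1681, 0.2862]
ee_rot: [[0.742, 0.671, 0.007], [0.671, -0.742, 0.001], [0.006, 0.003, -1.0]]
wrist_force: [0.4, -0.3, 0.1]
gripper_width: 0.702
```

Run:
```python
from h import *
c=cap('scene');save(cv2.resize(c['image'][150:290,210:350],None,fx=4,fy=4,interpolation=cv2.INTER_CUBIC),'f.png')
m=cloud(c)[130:250,210:350].reshape(-1,3)
for lo,hi in((.047,.065),(.075,.11)):
    q=m[(abs(m[:,0]-.503)<.07)&(abs(m[:,1]+.168)<.07)&(m[:,2]>lo)&(m[:,2]<hi)]
    A=np.c_[q[:,:2]-[.503,-.168],np.ones(len(q))]
    print(lo,len(q),q.mean(0).round(3),q.min(0).round(3),q.max(0).round(3),np.linalg.lstsq(A,q[:,2],rcond=None)[0])
```

```text
0.047 374 [ 0.511 -0.16   0.055] [ 0.455 -0.214  0.048] [ 0.553 -0.12   0.065] [-0.00498677 -0.00743423  0.05545044]
0.075 93 [ 0.511 -0.16   0.086] [ 0.475 -0.194  0.075] [ 0.539 -0.136  0.089] [ 0.02596934 -0.09537751  0.08611451]
```

View pics/f.png

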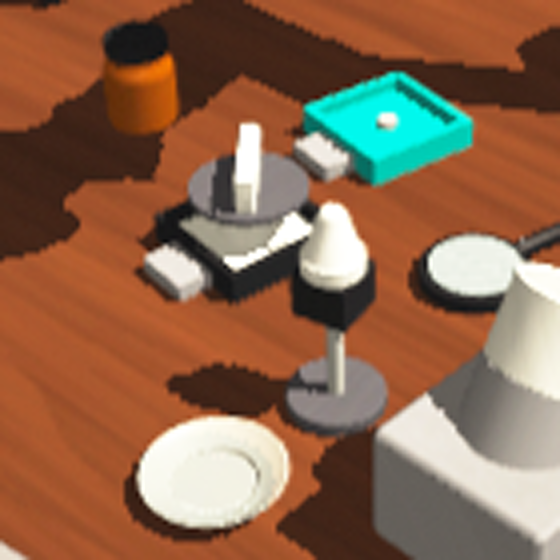

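The cover stands level in the black dock, with its flange at (250,185). The flange top measures about 56 mm high (57 expected), its centre is about (0.504, -0.167), and the gripper is clear.

```bash
python3 -c "
from h import *
print(r.finish_job())"
```

```text
the job is handed in; nothing more can be done
None
```

I removed the bayonet cover from the lamp house and parked it upright, bar up, in the black dock. I handed the job in at about 12 s; the hand-in gives no verdict, so the result is unconfirmed.

- **Removal:** I gripped the bar, pressed it about 8 mm against the spring, turned it 89 deg anticlockwise and drew it out along the axis. The measured forces were roughly as expected: about 10 N axial when pressing, and only the cover's weight when drawing out.
- **Parking:** I set the cover down until the dock floor pushed back with 9.5 N, eased off, released and backed away. It was not dropped.
- **Last checks:**
  - The flange top was at about 56 mm, against 57 expected when seated.
  - Tilt was under 0.01 rad, and the centre was within about 2 mm of the pin.
  - In the last picture the jar, dish, cone stand and magnifier looked unmoved; the spare cone and screwdriver were outside the crop.
- **Not measured:** I could not read the pin directly. Its depression is inferred from the foot resting on the floor. No check failed or disagreed.

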